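Stow the suction nozzle and show the dust extractor's filter plate

TASK

The suction nozzle was left lying across the bench dust extractor's filter flap: push it down into the two-fork clip on the extractor's front until both sprung jaws have snapped shut over it, and let it go there. Then lift the flap by its bow handle until it stands open, and leave it so. Draw the thin filter plate straight up out of its slot by its tab and finish while holding it up, upright and still, lower edge above the extractor's top, a broad face turned to someone straight across the table, without moving the other things about.

Things in the scene. Friction and masses are not known exactly. Their poses are not given: they have to be found in the camera images.
- extractor: Bench dust extractor, a fixed grey box 180 (x) x 300 (y) x 140 (z) mm. Origin: centre of its underside; x from its front face (controls, nozzle clip; faces the robot within 0.35 rad) to its back, y to its intake end, where a round port stands 28 mm out, 42 to 90 mm up. Below y = 16 mm it is a solid motor housing; from y = 16 to 150 mm the filter compartment, covered by the flap, tops flush.
- slot_top (a point): Above the filter slot's middle, level with the extractor's top: extractor (x, y, z) = (0, 100, 140) mm, axes as the extractor's. In the compartment, beside the filter's tab, 42 mm are free to the intake end wall (top 132 mm up) and 80 mm towards the hinge, over a fat fixed carbon cartridge (top 92 mm up).
- clip_seat (a point): The stowed nozzle's place: the middle of its tube axis in the clip, 105 mm up, 50 mm in front of the extractor's front face, at extractor (x, y) = (-140, -20) mm; axes as the extractor's. The tube lies along y, mouth at either end. Two forks 14 mm wide stand at y = -50 and +50 mm from here, floors 9 mm below this point, tops 26 mm above it; between them it is open above and below for fingers.
- jaw_left (a joint): Sprung jaw at the front of the fork at clip y = +50 mm, rad: 0 shut (spring rest), grows (to 0.8) as it swings away from the extractor. Its slanted nose reaches over the tube, to 4.5 mm from the axis. A tube pushed straight down swings it out by about 0.25 rad, then it snaps back over it; both jaws together take about 10 N. A fixed back prong is 10.5 mm behind the axis.
- jaw_right (a joint): The same for the fork at clip y = -50 mm.
- nozzle: Loose black plastic suction nozzle, about 0.09 kg: round tube, 18 mm diameter, 170 mm long (x = -85 to 85 mm), with a flat mouth at one end (30 long, 46 wide, 18 mm thick). Starts lying on the extractor's top (140 mm up), partly on the flap, roughly along the extractor's y. Origin on its underside below the tube's middle; x along the tube to the mouth, z up.
- nozzle_mid (a point): The middle of the round tube, on its axis, 9 mm above its underside. Grasp here, across the tube, to stow it.
- flap (a joint): Flap over the filter compartment, rad: 0 shut, 1.57 upright, stop at 1.9. Stiff friction hinge: it stays where it is left. Lifting it takes about 3 to 4 N at the handle. Upright, its free edge is 274 mm above the table: pass over it with the tool.
- flap_hinge (a point): A point on the flap's hinge line, at extractor (x, y, z) = (0, 16, 140) mm, axes as the extractor's. The line runs along x; opening lifts the flap's end near the intake port and swings it up and over towards -y, above the motor housing. The flap is 176 mm (x) by 132 mm, 8 mm thick.
- flap_handle (a point): The middle of the flap's steel bow handle: a round bar of 10 mm diameter along x, 80 mm free between its feet, 36 mm above the flap's top face (shut: 176 mm above the table) and 109 mm along the flap from the hinge line. Pinch it from above across y; the bar turns between the fingers as the flap swings.
- filter: Loose filter plate, about 0.13 kg, hidden under the flap: black frame with white pleats, 130 (x) x 12 (y) x 93 (z) mm, upright in its slot, with a black tab 36 x 8 x 28 mm mid upper edge (121 mm high in all). Origin: centre of its lower edge, 6 mm above the table in the slot (play 2 to 3 mm each way, ribs to 100 mm up); y is the broad faces' normal, z up to the tab.
- filter_tab (a point): The centre of the filter's pull tab, 107 mm above its lower edge (113 mm above the table while in the slot). Pinch it from above across its 8 mm thickness (along y).
- across (a point): A point on the tabletop 600 mm straight in front of the robot; its x axis points straight across the table, away from the robot (as the world x), to where someone would sit opposite.
- paint_jar: Bystander: white jar with black lid, 54 mm across, 62 mm high, standing on the motor housing near its back. Origin at the centre of its underside.
- drink_can: Bystander: aluminium drink can, 66 mm across, 115 mm high, on the table beyond the exhaust end. Origin at the centre of its underside.
- ink_a: Bystander: small amber bottle, 34 mm across, 85 mm high, on the table to the left. Origin at the centre of its underside.
- ink_b: Bystander: small green bottle, same size, on the table to the left. Origin at the centre of its underside.
- tape_roll: Bystander: roll of paper tape, 90 mm across, 24 mm high, lying in front of the extractor. Origin at the centre of its underside.
- sanding_block: Bystander: cork sanding block, 95 x 60 x 28 mm, lying in front of the extractor. Origin at the centre of its underside.
- brush_pot: Bystander: steel pot with brushes, 72 mm across, 205 mm high with the brushes, on the table at the back left. Origin at the centre of its underside.
- clay_tile: Bystander: square clay tile, 100 x 100 x 8 mm, on the table to the right. Origin at the centre of its underside.
Not all that is in view belongs to the job. Of the things that look like the nozzle, the middle-sized one is meant.

How it is judged:
By the outcome, as a careful person would: the job done as asked, in the order asked, and still so for the second after the job is handed in, while the arm keeps its last pose, push and grip.
It also fails if it takes over 66 s, if anything falls off the work surface, if the arm or the gripper's body presses on something with over 40 N, if the wrist force passes 120 N, or if a joint passes its speed limit or range.

ROBOT

A 7-joint arm with a two-finger parallel gripper is mounted at the origin on the work surface. World frame = base frame: x ahead of the robot, y to its left, z up, the work surface at z = 0. Lengths are in mm, angles in rad, forces in N, time in s.
With the tool pointing down it reaches from about 400 to 900 mm from the base axis. Payload 5.6 kg.
Tool frame: the origin (TCP) lies midway between the tips of the shut fingers; the grasp point (between the pads) lies 19 mm behind it; z points along the fingers, y is the line along which they close (so a half turn about z gives the same grasp; the last joint's range is limited). The gripper opens to 92 mm and grips with 3 to 60 N. Pads are 20 mm wide; open, the fingers measure 128 mm over their backs; the gripper's body (75 mm by 189 mm) begins 69 mm behind the grasp point.
Start: joints at [-1.353, 0.468, -0.012, 1.603, 0.006, 1.071, -0.056], TCP at [167.646, 628.016, 214.592] pointing down, gripper open.
Joint ranges: [-2.53, 2.53], [-0.31, 2.02], [-1.57, 1.55], [0.28, 2.44], [-1.29, 4.43], [0.15, 1.84], [-2.92, 2.92]. Speed limits (rad/s): [2.57, 2.57, 3.14, 3.14, 3.14, 3.14, 3.14].

INTERFACE

Orientations are given as a rotation vector (axis times angle).
In Python, from cell import robot, grip, kin, viewer gives the robot as it stands. Calls block until the motion is done:
- robot.movep(position, orientation): joint-space move of the TCP to a pose.
- robot.servo_line(position, feed=150, rotation=None): straight line of the TCP; rotation=None keeps the orientation; feed is the mean speed in mm/s.
- robot.goto_joints(angles): joint-space move.
- grip(opening, newtons=None): opening from 0.0 (shut) to 1.0 (fully open); newtons is the grip in N (None keeps the last); returns when the fingers have stopped.
- robot.hold(seconds).
- kin.ik(position, orientation): joint angles nearest the present ones, or None.
- robot.observe(): the state.
- viewer.read_camera(name): name is "scene" or "top" or "wrist"; returns the picture (420x560x3 uint8, red, green, blue); there is no depth.
- viewer.camera_info(name): a dict with "camera_matrix" (3x3 intrinsics, pixels), "R" (3x3) and "t" (3): a world point X has camera coordinates R X + t. Camera axes: x right, y down, z forward; pixel columns grow to the right and rows downward; lengths in mm; the calibration is good to about 2 mm. A picture is of the moment at which its call begins: read the wrist's pose just before it. camera_info takes no time and is no camera call; for the wrist camera it gives the pose at the moment of the call.
A pose or a line that the arm cannot do raises robot.IKError and nothing moves.
- robot.job_done(): hands the job in; it is judged then, once.
Trained networks look in the newest picture that a camera, given by its name, has taken for a name from the list of things; names that differ only in an ending like _2 or _b are one class to them, and where a whole thing is asked for, a point or a joint stands for the part that bears it (a point fixed in the world has none). Each returns a list of dicts, best first, with "confidence" (0 to 1); they miss things now and then, are a little off and sometimes report something else, mostly with a low value. They report only what shows in the picture. A call takes as long as a camera call. They do not tell look-alikes from the thing itself.
- viewer.silhouettes(name, camera): "mask" (420x560 bool, what is visible of it).
- viewer.pinpoint(name, camera): "at" ([x, y, z] in mm, in the coordinates of the camera as it stood for that picture, good to about 4 mm: a listed point, or the origin of a listed thing).
The state is a dict: "t": time; "joints": joint angles; "joint_velocities": joint speeds; "joint_torque": joint torques, N m; "tcp_pos": TCP position; "tcp_rot": TCP orientation; "contact_force": force on the tool from outside, world axes, zero at the start; "wrist_torque": the same for the moment, N m; "grip_width": opening from 0.0 (shut) to 1.0 (fully open); "grip_force": force on a finger pad.
Only numpy, scipy, OpenCV 4.12 (cv2) and the standard library are available. Lean on these libraries where they do the work, as an engineer would, in place of code of your own. Each camera call takes 0.05 s, during which the arm holds its last target. There are 200 camera calls.

## Working session

There is one attempt and no reset: what is moved stays moved. The work goes in short steps, each a Python script; the robot and the scene stay as the last script left them, time stands still between calls to the robot, and variables do not carry over. Pictures are saved under pics/ and viewed, at most 10 in all, crops included, and the job is handed in when it is done.

```bash
ls; mkdir -p pics
cat > h.py <<'E'
import numpy as np, cv2
from scipy.spatial.transform import Rotation as R
from cell import robot, grip, kin, viewer
def snap(cam,name=None):
    im=viewer.read_camera(cam)
    if name: cv2.imwrite('pics/'+name,cv2.cvtColor(im,cv2.COLOR_RGB2BGR))
    return im
def toworld(p,c):
    i=viewer.camera_info(c); return np.array(i['R']).T@(np.array(p)-np.array(i['t']).ravel())
def pix(c,X):
    i=viewer.camera_info(c); q=np.array(i['camera_matrix'])@(np.array(i['R'])@np.array(X)+np.array(i['t']).ravel()); return q[:2]/q[2]
def onplane(c,uv,z):
    i=viewer.camera_info(c); Rm=np.array(i['R']); C=-Rm.T@np.array(i['t']).ravel()
    d=Rm.T@np.linalg.inv(i['camera_matrix'])@np.array([uv[0],uv[1],1.]); return C+d*(z-C[2])/d[2]
def down(yaw):  # tool z down, tool y axis direction = yaw+90deg
    return (R.from_euler('z',yaw)*R.from_euler('x',np.pi)).as_rotvec()
E
python3 - <<'E'
from h import *
np.set_printoptions(precision=1,suppress=True)
a=snap('scene');b=snap('top')
for c,im in(('scene',a),('top',b)):
    for n in ['extractor','slot_top','clip_seat','flap_hinge','flap_handle','nozzle','nozzle_mid']:
        for d in viewer.pinpoint(n,c)[:4]:
            w=toworld(d['at'],c); print(c,n,round(d['confidence'],2),w,pix(c,w))
im=np.vstack([a,b]); im=np.hstack([a,b])
cv2.imwrite('pics/a.png',cv2.resize(im[...,::-1],(800,300),interpolation=cv2.INTER_AREA)); cv2.imwrite('pics/top.png',b[...,::-1]);cv2.imwrite('pics/scene.png',a[...,::-1])
o=robot.observe();print(o['t'],o['tcp_rot'],down(0))
E
```

```text
pics
scene extractor 0.62 [597.4   4.3  -1.8] [286.9 265. ]
scene slot_top 0.95 [569.3 108.8 142. ] [333.2 224. ]
scene slot_top 0.17 [597.5   5.8   0.4] [287.4 264.5]
scene clip_seat 0.34 [669.9 354.7  -2.5] [425.6 327.4]
scene flap_hinge 0.67 [593.4  20.1 142.6] [293.2 221.8]
scene flap_handle 0.66 [567.4 127.9 177.7] [342.4 213.4]
scene nozzle 0.69 [ 531.9 -334.4   -1.1] [181.5 218.9]
scene nozzle 0.6 [537.9  -5.3 138.6] [291.1 206.5]
scene nozzle_mid 0.89 [536.3   0.8 153.4] [293.7 201.8]
scene nozzle_mid 0.6 [223.6 316.   14.3] [434.  198.6]
scene nozzle_mid 0.52 [ 532.5 -336.8    9. ] [180.1 216.1]
top extractor 0.92 [598.4   7.8   0.6] [259.1 184.7]
top slot_top 0.68 [570.8 101.1 140. ] [222.6 183.1]
top clip_seat 0.93 [462.3 -46.2 103. ] [276.5 225.5]
top flap_hinge 0.9 [589.2  23.8 139.4] [251.4 176.9]
top flap_hinge 0.46 [534.3  -1.9 147.4] [260.4 196.5]
top flap_handle 0.78 [565.2 131.5 174.4] [209.2 182.1]
top nozzle 0.64 [ 532.3 -333.8    3.5] [371.6 207.8]
top nozzle 0.59 [537.   -4.5 134.1] [261.5 196.5]
top nozzle 0.58 [218.3 311.6  -5.3] [152.2 310.9]
top nozzle_mid 0.59 [213.5 310.6   9.1] [150.9 313. ]
top nozzle_mid 0.57 [ 530.6 -339.     6.9] [373.6 208.2]
top nozzle_mid 0.56 [532.4  -3.1 146.1] [260.9 197.3]
0.8 [0.4 3.1 0. ] [3.1 0.  0. ]
```

View pics/top.png

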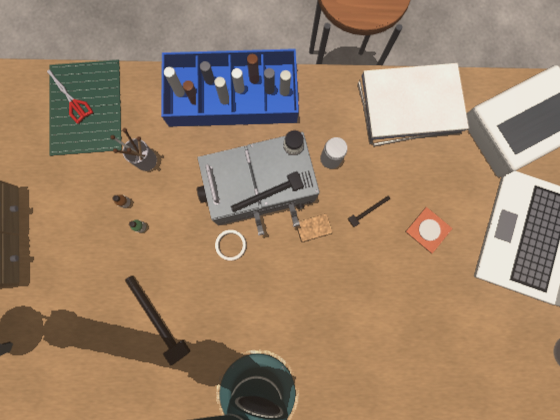

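View pics/scene.png

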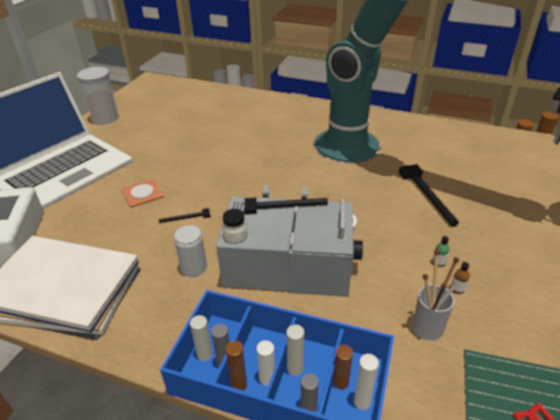

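The three nozzle look-alikes in the top view are the small one at (370,210), the large one at (155,320), and the one across the extractor flap at (262,196). The flap one is middle-sized and matches the description. Next I'll bring the wrist camera over it to confirm with a crop and measure.

Run:
```python
from h import *
np.set_printoptions(precision=1,suppress=True)
best=None
for y in (0.27-np.pi/2,0.27+np.pi/2):
    q=kin.ik([540,20,430],down(y)); print(y, None if q is None else np.array(q).round(2).tolist())
q0=np.array(robot.observe()['joints'])
c=[(np.abs(np.array(q)-q0).max(),y) for y in (0.27,0.27-np.pi/2,0.27+np.pi/2,.27+np.pi) if (q:=kin.ik([540,20,430],down(y))) is not None]
print(c)
y=[k for k in (0.27,.27+np.pi,.27-np.pi)]
ok=[(abs(q[6]),yy) for yy in y if (q:=kin.ik([540,20,430],down(yy))) is not None]; print(ok)
# start orientation yaw nearest
robot.movep([520,10,430],down(min(c)[1]))
im=snap('wrist','w1.png'); print(robot.observe()['t'])
for n in ['extractor','slot_top','clip_seat','flap_hinge','flap_handle','nozzle','nozzle_mid','paint_jar']:
    for d in viewer.pinpoint(n,'wrist')[:3]:
        w=toworld(d['at'],'wrist'); print(n,round(d['confidence'],2),w,pix('wrist',w))
for d in viewer.silhouettes('nozzle','wrist')[:2]:
    m=d['mask']; print(d['confidence'],m.sum(),cv2.minAreaRect(np.argwhere(m)[:,::-1].astype(np.float32)))
    np.save('pics/m.npy',m)
```

```text
-1.3007963267948965 [-1.19, 0.28, 1.38, 1.62, -0.28, 1.47, -2.66]
1.8407963267948966 [-0.72, 0.13, 0.71, 1.6, -0.09, 1.44, 0.27]
[(np.float64(1.2155831885227308), 0.27), (np.float64(2.600761262122519), -1.3007963267948965), (np.float64(0.7205825577031797), 1.8407963267948966), (np.float64(1.881116738551788), 3.411592653589793)]
[(np.float64(1.2718673832077474), 0.27), (np.float64(1.8248325438667714), 3.411592653589793), (np.float64(1.8248325438667716), -2.871592653589793)]
3.475
extractor 0.81 [600.1   4.9   8.4] [324.6 176.2]
extractor 0.65 [566.4 129.8 174.5] [347.5  90.1]
slot_top 0.79 [570.5 107.3 138. ] [339.5 110.8]
slot_top 0.57 [679.5 -89.  146.8] [370.  272.4]
slot_top 0.2 [ 465.3 -162.    -4.2] [225.6 242.1]
flap_hinge 0.76 [596.2  25.3 139.7] [338.6 178.2]
flap_handle 0.88 [565.6 130.2 173.8] [346.8  89. ]
nozzle 0.92 [534.5  -1.6 138.3] [288.1 184.8]
nozzle 0.81 [ 534.9 -336.6   -3.2] [239.9 330.6]
nozzle_mid 0.88 [ 531.8 -334.3    6.7] [238.2 332.3]
nozzle_mid 0.58 [538.6  -2.6 152.9] [291.2 188.6]
paint_jar 0.76 [677.6 -86.6 145.4] [369.2 269.6]
0.89 573 ((234.90000915527344, 323.79998779296875), (59.479408264160156, 17.8885440826416), 63.43495178222656)
0.58 2641 ((292.5538635253906, 196.43077087402344), (151.81851196289062, 33.98551559448242), 82.87498474121094)
```

View pics/w1.png

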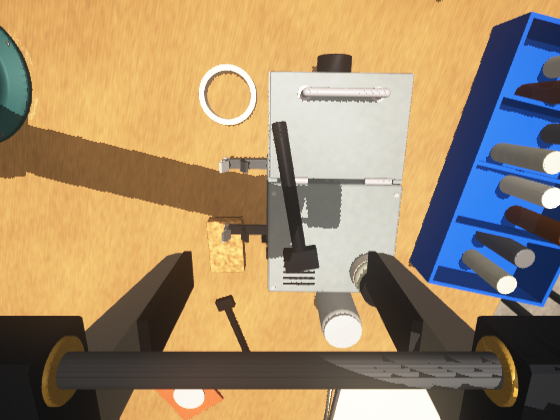

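The wrist view shows the nozzle tube from (279,123) to its mouth at (300,260), lying on the housing and flap. The forks are at (225,165) and (228,232), the flap handle at (346,91), and the small look-alike on the table at (235,325). I'll fit the extractor pose and check it as an overlay on an enlarged crop.

```bash
cat > fit.py <<'E'
from h import *
from scipy.optimize import least_squares
np.set_printoptions(precision=1,suppress=True)
im=cv2.imread('pics/w1.png')
E
python3 - <<'E'
from fit import *
# correspondences: wrist pixels of top corners and pinpoint worlds
cor=[((270,73),(-90,150,140)),((412,75),(90,150,140)),((269,290),(-90,-150,140)),((304,92.5),(-40,125,176)),((388,92.5),(40,125,176))]
pin=[((598.5,5.5,0),(0,0,0),'t'),((570,104,140),(0,100,140),0),((593,23,140),(0,16,140),0),((566,130,176),(0,125,176),0)]
W=lambda p,v:np.array([p[0]+np.cos(p[2])*v[0]-np.sin(p[2])*v[1],p[1]+np.sin(p[2])*v[0]+np.cos(p[2])*v[1],v[2]])
def res(p):
    r=[]
    for uv,v in cor: r+=list((pix('wrist',W(p,v))-uv)/1.5)
    for q in pin: r+=list((W(p,q[1])[:2]-np.array(q[0])[:2])/6)
    return np.array(r)
s=least_squares(res,[598,5,.27],loss='soft_l1'); p=s.x; print(p[:2],round(p[2],4),res(p)[:10]*1.5,res(p)[10:]*6)
np.save('ext.npy',p)
big=cv2.resize(im[40:320,200:480],(784,784))[:600];f=2.8
def dot(v,c=(0,0,255)):
    u=pix('wrist',v); cv2.circle(big,tuple(int(k) for k in ((u-[200,40]+.5)*f)),3,c,1)
for v in [(-90,150,140),(90,150,140),(-90,-150,140),(90,-150,140),(-40,125,176),(40,125,176),(-90,16,140),(90,16,140),(-150.5,30,131),(-150.5,-70,131),(-129.5,30,131),(-129.5,-70,131)]: dot(W(p,v))
# tube silhouette: fit line from dark pixels on tube rows
g=cv2.cvtColor(im,cv2.COLOR_BGR2GRAY); mid=[]
for r in range(130,240,5):
    c=int(279+(r-123)*(300-279)/137); cols=[k for k in range(c-16,c+17) if g[r,k]<75]
    mid.append((r,min(cols),max(cols)) if cols else (r,-1,-1))
print(mid)
for q in [(279.5,123),(291,200)]: print(onplane('wrist',q,149))
cv2.imwrite('pics/c1.png',big)
E
```

```text
[598.7   5.1] 0.2642 [-1.8 -1.2  4.2 -2.  -0.5  3.   7.2  0.  -6.5  0.6] [ 0.2 -0.4  2.6 -2.4  1.5 -2.5  0.1 -4.2]
[(130, 273, 286), (135, 274, 287), (140, 275, 288), (145, 275, 288), (150, 276, 289), (155, 277, 290), (160, 278, 291), (165, 279, 292), (170, 279, 292), (175, 280, 293), (180, 281, 294), (185, 282, 295), (190, 283, 296), (195, 283, 297), (200, 284, 298), (205, 285, 298), (210, 286, 299), (215, 287, 300), (220, 288, 301), (225, 289, 301), (230, 289, 302), (235, 290, 303)]
[502.   72.4 149. ]
[543.  -18.2 149. ]
```

View pics/c1.png

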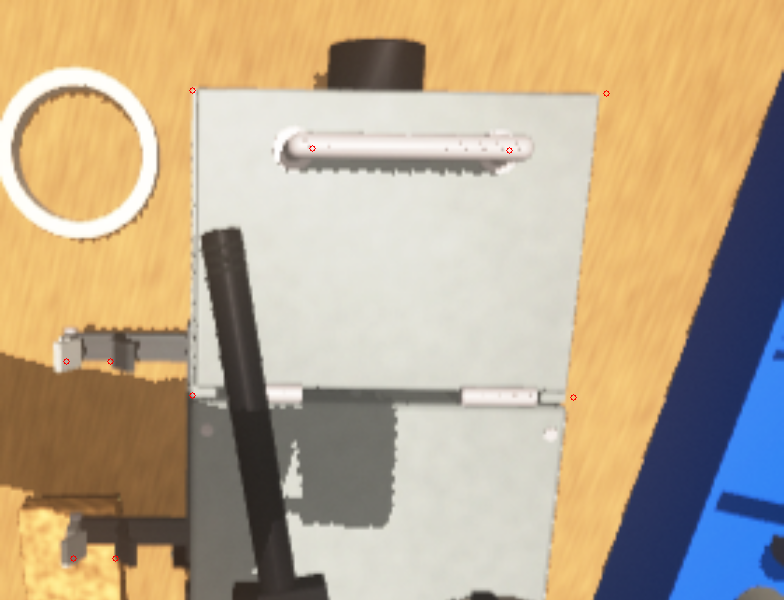

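The candidate is confirmed: the middle-sized nozzle lies across the flap, and the overlay agrees on the box, hinge and handle. The fork dots at (66,361) and (72,558) sit slightly off the forks, so I'll look closer there before stowing.

Run:
```python
from fit import *
p=np.load('ext.npy')
W=lambda v:np.array([p[0]+np.cos(p[2])*v[0]-np.sin(p[2])*v[1],p[1]+np.sin(p[2])*v[0]+np.cos(p[2])*v[1],v[2]])
i=viewer.camera_info('wrist'); C=-np.array(i['R']).T@np.array(i['t']).ravel(); o=robot.observe()
off=C-np.array(o['tcp_pos']); print('cam',C,'axis',np.array(i['R'])[2])
t=W((-120,-20,0))-[off[0],off[1],0]; t[2]=360
robot.movep(t,o['tcp_rot'])
im=snap('wrist')[...,::-1].copy(); cv2.imwrite('pics/w2.png',im)
i=viewer.camera_info('wrist'); C=-np.array(i['R']).T@np.array(i['t']).ravel(); print(C,robot.observe()['tcp_pos'],robot.observe()['t'])
for n in ['clip_seat','nozzle_mid','nozzle','jaw_left','slot_top']:
    for d in viewer.pinpoint(n,'wrist')[:2]:
        w=toworld(d['at'],'wrist'); print(n,round(d['confidence'],2),w,pix('wrist',w))
print('pred seat',W((-140,-20,105)))
big=cv2.resize(im,(800,600));f=800/560
for v in [(-90,150,140),(-90,-150,140),(-90,16,140),(-40,125,176)]+[(a,b,131) for a in(-129.5,-150.5) for b in(23,37,-63,-77)]:
    u=pix('wrist',W(v)); cv2.circle(big,tuple(int(k) for k in (u+.5)*f),3,(0,0,255),1)
cv2.imwrite('pics/c2.png',big)
```

```text
cam [497.7  87.5 600. ] axis [ 0.1 -0.3 -1. ]
[488.6 -44.1 530.6] [ 511.3 -121.4  360.5] 4.625
clip_seat 0.62 [ 473.2 -501.5   -3.8] [201.9 362.1]
nozzle_mid 0.75 [ 534.  -336.1    6.6] [257.5 294.1]
nozzle_mid 0.71 [539.2   2.3 147.7] [339.2  78.3]
nozzle 0.68 [ 531.9 -333.3   -1.6] [257.1 290. ]
nozzle 0.59 [535.7   0.3 139.6] [334.2  79.8]Traceback (most recent call last):
  File "<stdin>", line 11, in <module>
ValueError: it knows: across, brush_pot, clay_tile, clip_seat, drink_can, extractor, filter, filter_tab, flap_handle, flap_hinge, ink, nozzle, nozzle_mid, paint_jar, sanding_block, slot_top, tape_roll
```

```bash
cat >> h.py <<'E'
try:
    p=np.load('ext.npy')
    W=lambda v:np.array([p[0]+np.cos(p[2])*v[0]-np.sin(p[2])*v[1],p[1]+np.sin(p[2])*v[0]+np.cos(p[2])*v[1],v[2]])
except Exception: pass
E
python3 - <<'E'
from h import *
np.set_printoptions(precision=1,suppress=True)
im=cv2.imread('pics/w2.png')
print('pred seat',W((-140,-20,105)))
a,b,c,d=150,0,420,203; f=2.95
big=cv2.resize(im[b:d,a:c],None,fx=f,fy=f,interpolation=cv2.INTER_CUBIC)
for v in [(-90,150,140),(-90,-150,140),(-90,16,140),(-40,125,176)]+[(x,y,131) for x in(-129.5,-150.5) for y in(23,37,-63,-77)]:
    u=pix('wrist',W(v)); cv2.circle(big,tuple(int(k) for k in (u+.5-[a,b])*f),3,(0,0,255),1)
cv2.imwrite('pics/c2.png',big)
E
```

```text
pred seat [468.8 -50.8 105. ]
```

View pics/c2.png

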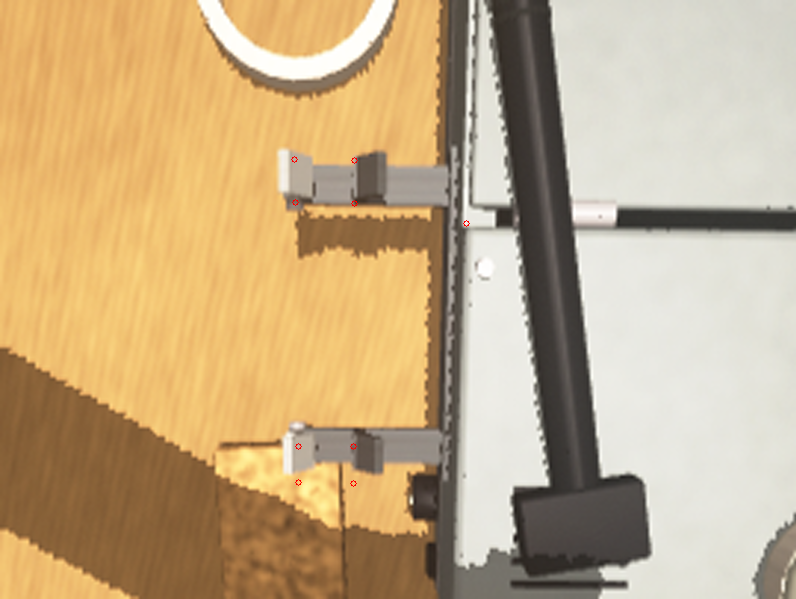

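The fork dots sit about 1 mm low in extractor x and 2–4 mm low in y, well within the clearance between forks and fingers. I'll correct for that and grasp the nozzle.

Run:
```python
from h import *
np.set_printoptions(precision=1,suppress=True)
p=p+np.r_[np.cos(p[2])*.7-np.sin(p[2])*2,np.sin(p[2])*.7+np.cos(p[2])*2,0]; np.save('ext.npy',p); print(p)
y1=2.007
grip(.5,50)
robot.movep([536.5,-3.5,200],down(y1))
robot.servo_line([536.5,-3.5,142],feed=120)
print(robot.observe()['contact_force'])
grip(0,50); o=robot.observe(); print('w',o['grip_width']*92,o['grip_force'],o['tcp_pos'],o['t'])
robot.servo_line([536.5,-3.5,200],feed=120)
c=p[:2]; W=lambda v:np.array([p[0]+np.cos(p[2])*v[0]-np.sin(p[2])*v[1],p[1]+np.sin(p[2])*v[0]+np.cos(p[2])*v[1],v[2]])
robot.servo_line(W((-140,-20,190)),feed=120,rotation=down(p[2]+np.pi/2))
o=robot.observe(); print('w',o['grip_width']*92,o['contact_force'],o['tcp_pos'],o['t'])
im=snap('wrist')[...,::-1].copy(); cv2.imwrite('pics/w3.png',im)
snap('scene','s3.png')
```

```text
[598.9   7.2   0.3]
[ 0.3  0.2 -0.3]
w 16.87755603621974 50.001819133758545 [536.7  -3.4 142.3] 7.6
w 16.836054735560225 [ 0.1 -0.1 -0.4] [469.6 -48.2 190.2] 9.0667
```

View pics/w3.png

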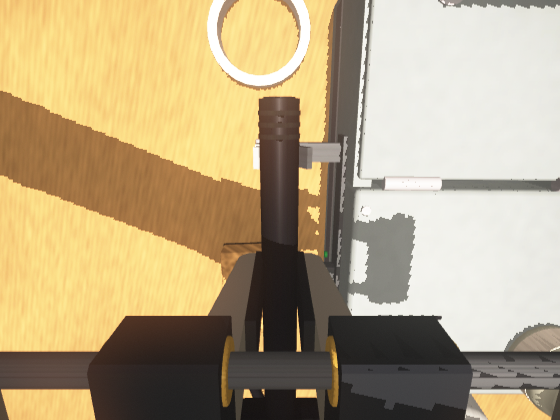

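The tube hangs straight in the gripper at column 280. The fork's edges at columns 254–311 put the clip axis at about 279, so it is aligned and I'll push down.

Run:
```python
from h import *
np.set_printoptions(precision=1,suppress=True)
for z,f in ((135,120),(125,60),(119,60),(114,60),(109,60),(104,60),(100,60),(97.5,60)):
    robot.servo_line(W((-140,-20,z)),feed=f); o=robot.observe(); print(z,o['tcp_pos'],o['contact_force'],o['grip_width']*92)
    if abs(o['contact_force'][2])>35: print('stop');break
im=snap('wrist','w4.png'); snap('scene','s4.png'); print(o['t'])
```

```text
135 [469.3 -48.8 135.2] [-0.3 -0.4 -0.8] 16.598028796215406
125 [468.8 -48.6 124.9] [ 0.3 -0.9 -0.6] 16.820362579215466
119 [468.7 -48.6 118.7] [ 0.1  0.1 -0.9] 16.314878894701003
114 [469.6 -48.7 114.1] [ 2.3  0.3 -0.9] 16.746942817748284
109 [469.2 -48.8 109. ] [ 1.3 -0.1 -0.8] 16.592248512091377
104 [468.8 -48.5 103.6] [ 1.5 -0.8 -3.4] 16.497359778229395
100 [468.1 -48.6  99.6] [ 0.2  1.  -0.3] 16.805551677580524
97.5 [468.9 -48.7  98.1] [-3.   0.1  9.5] 16.79973524504075
11.5917
```

Run:
```python
from h import *
np.set_printoptions(precision=1,suppress=True)
robot.servo_line(W((-140,-20,96.5)),feed=40); o=robot.observe(); print(o['contact_force'],o['tcp_pos'])
grip(.42); o=robot.observe(); print(o['contact_force'],o['grip_width']*92)
robot.servo_line(W((-140,-20,180)),feed=150)
robot.servo_line(W((-150,-105,280)),feed=250)
im=snap('wrist')[...,::-1].copy(); cv2.imwrite('pics/w5.png',im); s=snap('scene')[...,::-1]; cv2.imwrite('pics/s5.png',s)
for n in ['nozzle_mid','nozzle']:
    for d in viewer.pinpoint(n,'wrist')[:2]: print(n,d['confidence'],toworld(d['at'],'wrist'))
print(W((-140,-20,105)),robot.observe()['t'])
l=cv2.resize(im[60:300,150:430],(560,480)); r=cv2.resize(s[170:290,200:370][:, :],(240,170)); 
out=np.zeros((480,800,3),np.uint8); out[:,:560]=l; out[:170,560:]=r; cv2.imwrite('pics/c5.png',out)
```

```text
[-6.5 -0.4 20.4] [468.9 -48.7  98. ]
[-0.1 -0.3 -0.4] 38.68675637168675
nozzle_mid 0.79 [ 531.8 -337.9    7.9]
nozzle_mid 0.63 [464.3 -45.2 104.5]
nozzle 0.69 [ 535.1 -334.5   -4.6]
nozzle 0.6 [468.8 -47.6  95.1]
[469.  -48.6 105. ] 14.0333
```

View pics/c5.png

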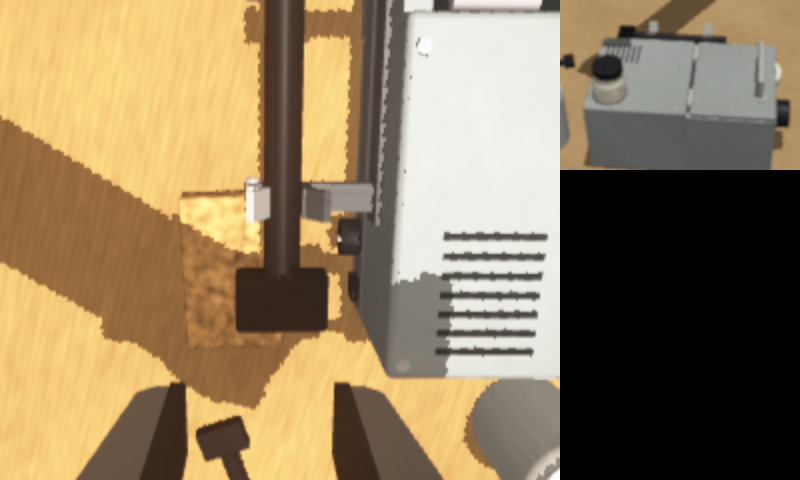

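The nozzle lies level in the clip: its right jaw nose overlaps the tube at (268,200), the TCP stalled on the fork floor, and the axis is at z≈105. Next is the flap.

Run:
```python
from h import *
np.set_printoptions(precision=1,suppress=True)
def H(th,dz=0): 
    return W((0,16+109*np.cos(th)-36*np.sin(th),140+109*np.sin(th)+36*np.cos(th)-19+dz))
ths=np.linspace(0,1.66,11)
best=None
for yaw in (p[2],p[2]+np.pi,p[2]-np.pi):
    q=[kin.ik(H(t),down(yaw)) for t in ths]+[kin.ik(H(0,90),down(yaw)),kin.ik(H(1.66,90),down(yaw))]
    print(yaw,[x is not None for x in q], q[0] if q[0] is None else np.array(q[0]).round(2))
    if best is None and all(x is not None for x in q): best=yaw
print('use',best)
grip(.6)
robot.movep(H(0,90),down(best))
robot.servo_line(H(0),feed=120)
print(robot.observe()['contact_force'])
grip(0,30); o=robot.observe(); print('w',o['grip_width']*92,o['grip_force'],o['tcp_pos'],H(0),o['contact_force'],o['t'])
np.save('yaw.npy',best)
if 6<o['grip_width']*92<14:
    for t in ths[1:]:
        robot.servo_line(H(t),feed=100); o=robot.observe(); print(round(t,2),o['contact_force'],o['grip_width']*92,o['tcp_pos']-H(t))
        if np.linalg.norm(o['contact_force'])>35: print('stop');break
print(robot.observe()['t'])
```

```text
0.26418885640213596 [True, True, True, True, True, True, True, True, True, True, True, True, True] [-0.9  0.5  0.8  1.9 -0.5  1.  -1.2]
3.405781509991929 [True, True, True, True, True, True, True, True, True, True, True, True, True] [-0.6  0.4  0.4  1.9 -0.2  0.9  1.7]
-2.8774037971876574 [True, True, True, True, True, True, True, True, True, True, True, True, True] [-0.6  0.4  0.4  1.9 -0.2  0.9  1.7]
use 0.26418885640213596
[-0.5 -0.2 -0.1]
w 8.599028991230576 29.999598562717438 [566.3 127.6 157. ] [566.2 127.9 157. ] [ 0.6 -1.7  0.7] 17.7833
0.17 [ 0.2 -1.2 -0.3] 8.853182008446323 [-0.  -0.2  0.4]
0.33 [-1.5  1.4  1.6] 8.69389944090654 [-0.2  0.3  0.5]
0.5 [-3.7  3.9  4. ] 8.716940057429374 [-0.4  0.9  0.8]
0.66 [-6.5  5.4  8.2] 9.055792403344562 [-0.6  1.6  1.3]
0.83 [-7.3  4.8 13.4] 8.567754475171391 [-0.5  1.3  2. ]
1.0 [-7.3  2.  12. ] 9.094265995083436 [-0.2 -0.2  1.9]
1.16 [-4.5 -0.3  8.9] 9.419894045467633 [ 0.1 -1.5  1.6]
1.33 [-2.9 -1.9  8.1] 9.148131781791573 [ 0.2 -2.1  1.1]
1.49 [-3.6 -3.3  6. ] 9.145721668143628 [ 0.1 -1.9  0.7]
1.66 [-2.7 -4.6  5.3] 8.905034682669292 [-0.1 -1.3  0.1]
21.2
```

The flap followed the arc to about 1.65 rad. Now I'll release the handle, rise above the flap and look into the compartment.

Run:
```python
from h import *
np.set_printoptions(precision=1,suppress=True)
grip(.24); o=robot.observe(); t=np.array(o['tcp_pos']); print(o['contact_force'])
robot.servo_line(t+[0,0,90],feed=150)
yaws=[y for y in (p[2]+np.pi/2,p[2]-np.pi/2) if kin.ik(W((0,105,102)),down(y)) is not None]; print(yaws)
grip(.62)
robot.movep(W((0,105,340)),down(yaws[0]))
im=snap('wrist')[...,::-1].copy(); cv2.imwrite('pics/w6.png',im)
i=viewer.camera_info('wrist')
for n in ['filter_tab','filter','slot_top','flap_handle','flap_hinge','nozzle_mid']:
    for d in viewer.pinpoint(n,'wrist')[:2]: w=toworld(d['at'],'wrist');print(n,round(d['confidence'],2),w,pix('wrist',w))
print('tab pred',W((0,100,113)),'handle 1.66',W((0,16+109*np.cos(1.66)-36*np.sin(1.66),140+109*np.sin(1.66)+36*np.cos(1.66))),robot.observe()['t'])
a=im.copy()
for x in(-18,18):
  for y in(-4,4):
    cv2.circle(a,tuple(int(k) for k in pix('wrist',W((x,100+y,127)))),2,(0,0,255),1)
cv2.imwrite('pics/c6.png',cv2.resize(a,(800,600)))
```

```text
[-1.   0.5  0.5]
[np.float64(1.8349851831970325), np.float64(-1.3066074703927606)]
filter_tab 0.91 [579.  105.5 111.6] [285.8 186.5]
filter 0.71 [570.9 100.3   5.8] [278.1 173.2]
slot_top 0.86 [571.5 105.4 139.1] [279.5 190.4]
flap_hinge 0.84 [595.   26.5 137.5] [281.2 260.5]
nozzle_mid 0.88 [470.1 -47.  107.4] [169.9 278.8]
nozzle_mid 0.68 [ 532.1 -332.1    6.3] [193.1 401.9]
tab pred [572.8 103.7 113. ] handle 1.66 [606.6 -21.3 245.4] 24.4583
```

View pics/c6.png

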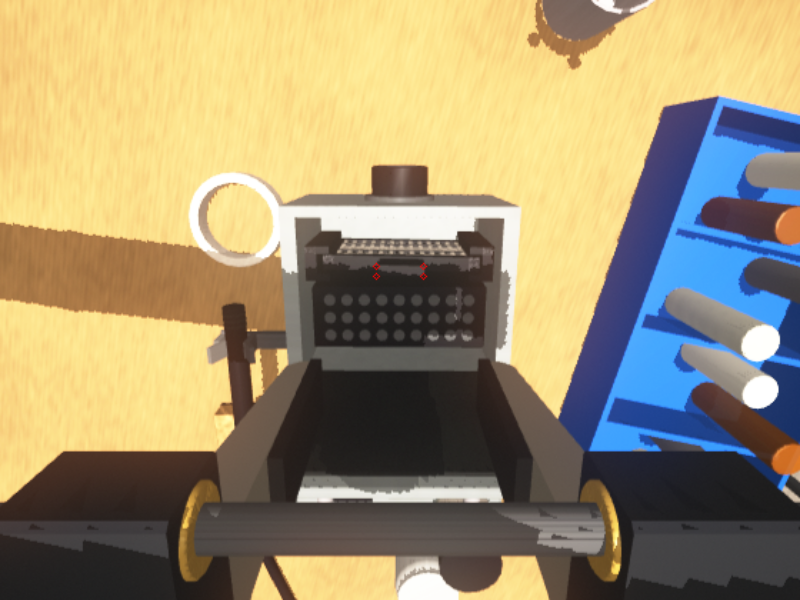

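The flap stands open. The plate's pleats show at (400,245), with the tab just under the predicted marks at (400,270), and the nozzle is still in the clip at (232,345). A y pinch would put the 189 mm gripper body into the upright flap, so I'll pinch the tab across its 36 mm width instead.

Run:
```python
from h import *
np.set_printoptions(precision=1,suppress=True)
T=lambda z:W((1,100,z))
robot.servo_line(T(160),feed=200)
robot.servo_line(T(104),feed=80)
print(robot.observe()['contact_force'])
grip(0,40); o=robot.observe(); print('w',o['grip_width']*92,o['grip_force'],o['tcp_pos'],o['contact_force'],o['t'])
if 30<o['grip_width']*92<40:
    t=np.array(o['tcp_pos'])
    for dz in (10,50,110,200):
        robot.servo_line(t+[0,0,dz],feed=90); o=robot.observe(); print(dz,o['contact_force'],o['grip_width']*92,o['t'])
        if np.linalg.norm(o['contact_force'])>30: print('stop');break
```

```text
[-0.   0.3  0.3]
w 35.53231631461654 40.000730752944946 [574.  104.1 104.4] [-0.2  0.4  2.1] 26.8083
10 [-0.1 -0.5 -1.9] 35.81960475224532 27.075
50 [-0.2 -0.3 -1.9] 35.51633587226775 27.6667
110 [ 0.3  0.3 -1.1] 35.37369824372597 28.4833
200 [ 0.   0.1 -1.6] 35.615138653033036 29.6333
```

Run:
```python
from h import *
np.set_printoptions(precision=2,suppress=True)
t=np.array(robot.observe()['tcp_pos']); tgt=None
for z in (390,370,350):
    for yaw in (np.pi,0):
        q=kin.ik([t[0],t[1],z],down(yaw)); print(z,yaw,q)
        if q is not None and tgt is None: tgt=(z,yaw)
z,yaw=tgt
robot.servo_line([t[0],t[1],z],feed=100)
y0=p[2]+np.pi/2
for k in np.linspace(0,1,4)[1:]:
    robot.servo_line([t[0],t[1],z],feed=30,rotation=down(y0+(yaw-y0)*k)); o=robot.observe(); print(o['t'],o['tcp_rot'],o['tcp_pos'])
robot.hold(.8)
o=robot.observe(); print(o['grip_width']*92,o['contact_force'],o['t'])
s=snap('scene')[...,::-1].copy(); w=snap('wrist')[...,::-1].copy(); 
for n in ['filter','filter_tab']:
    for d in viewer.pinpoint(n,'scene')[:2]: print(n,d['confidence'],toworld(d['at'],'scene'))
cv2.imwrite('pics/c7.png',np.hstack([cv2.resize(s[60:330,150:450],(500,450)),cv2.resize(w,(300,225)).repeat(2,0)]))
```

```text
390 3.141592653589793 [-0.53  0.23  0.36  1.56 -0.08  1.37  1.41]
390 0 [-0.93  0.28  0.89  1.58 -0.22  1.38 -1.59]
370 3.141592653589793 [-0.52  0.24  0.35  1.59 -0.08  1.33  1.41]
370 0 [-0.93  0.29  0.89  1.61 -0.23  1.35 -1.58]
350 3.141592653589793 [-0.52  0.25  0.35  1.62 -0.09  1.29  1.41]
350 0 [-0.93  0.31  0.89  1.65 -0.24  1.31 -1.57]
31.225 [-1.33 -2.85  0.  ] [573.41 103.91 389.53]
31.8083 [-0.68 -3.07  0.  ] [573.54 103.95 389.88]
32.3917 [-0.   -3.14  0.  ] [573.55 103.97 389.97]
35.48074233813101 [-0.01  0.66 -1.3 ] 33.1917
filter 0.96 [575.58 101.3  289.15]
filter_tab 0.84 [571.41 103.28 403.28]
filter_tab 0.49 [465.57 -43.48  96.27]
```

View pics/c7.png

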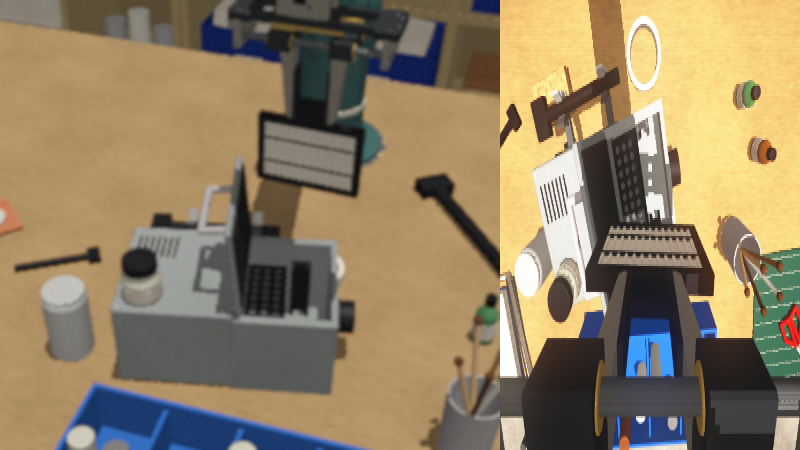

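The plate is held up with its broad face toward the scene camera, the flap is open and the bystanders are unmoved. One last check covers the plate's plumb (projected outline) and the left jaw.

Run:
```python
from h import *
np.set_printoptions(precision=1,suppress=True)
w=snap('wrist')[...,::-1].copy()
ms=viewer.silhouettes('filter','wrist'); print([ (round(d['confidence'],2),int(d['mask'].sum())) for d in ms])
snap('scene'); m2=viewer.silhouettes('filter','scene')
t=np.array(robot.observe()['tcp_pos'])
def outline(c,al,dz,be=0):
    # filter box relative to tab point; al: tilt about world y, be about world x
    P=[]
    for a,b in((65,12),(36/2,8)):
        zs=(-5,-98) if a==65 else (23,-5)
        for x in(-b/2,b/2):
            for y in(-a,a):
                for z in zs: P.append([x,y,z])
    P=R.from_euler('xy',[be,al]).apply(P)+t+[0,0,dz]
    m=np.zeros((420,560),np.uint8)
    for k in(0,8): cv2.fillConvexPoly(m,cv2.convexHull(np.array([pix(c,q) for q in P[k:k+8]]).astype(np.float32)).astype(np.int32),1)
    return m.astype(bool)
for c,M in(('scene',m2),('wrist',ms)):
    if not M: continue
    M=M[0]['mask']; r=[]
    for al in np.arange(-.3,.31,.05):
        m=outline(c,al,0); r.append((al.round(2),round((m&M).sum()/(m|M).sum(),3)))
    print(c,sorted(r,key=lambda x:-x[1])[:4])
    r=[(be.round(2),round(((m:=outline(c,0,0,be))&M).sum()/(m|M).sum(),3)) for be in np.arange(-.2,.21,.05)]
    print(c,'roll',sorted(r,key=lambda x:-x[1])[:4])
cs,_=cv2.findContours(outline('wrist',0,0).astype(np.uint8),cv2.RETR_EXTERNAL,cv2.CHAIN_APPROX_NONE)
cv2.drawContours(w,cs,-1,(0,0,255),1)
cv2.imwrite('pics/c8.png',np.hstack([cv2.resize(w[50:150,40:240],None,fx=2.2,fy=3.2*1.0),cv2.resize(w[190:290,160:400],(360,320))]))
```

```text
[(0.69, 14830)]
scene [(np.float64(-0.0), np.float64(0.954)), (np.float64(0.05), np.float64(0.943)), (np.float64(-0.05), np.float64(0.933)), (np.float64(0.1), np.float64(0.909))]
scene roll [(np.float64(-0.0), np.float64(0.954)), (np.float64(-0.05), np.float64(0.921)), (np.float64(0.05), np.float64(0.92)), (np.float64(0.1), np.float64(0.869))]
wrist [(np.float64(-0.0), np.float64(0.875)), (np.float64(0.05), np.float64(0.831)), (np.float64(-0.05), np.float64(0.813)), (np.float64(0.1), np.float64(0.772))]
wrist roll [(np.float64(-0.0), np.float64(0.875)), (np.float64(0.05), np.float64(0.856)), (np.float64(-0.05), np.float64(0.848)), (np.float64(0.1), np.float64(0.824))]
```

View pics/c8.png

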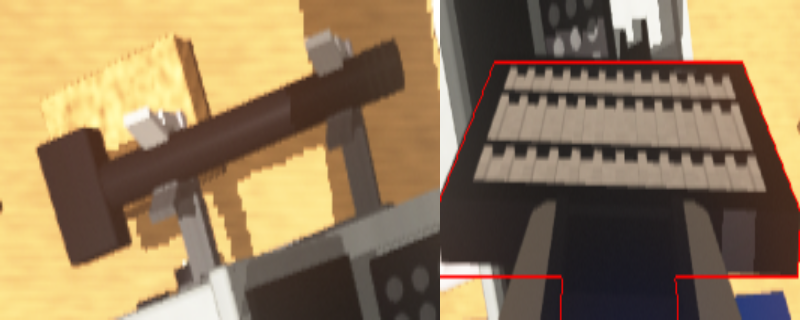

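Both jaws, at (155,130) and (325,55), sit alike over the level tube, and the plate outline fits best at zero tilt. Handing in.

```bash
python3 -c "
from cell import robot
print(robot.job_done(), robot.observe()['t'])"
```

```text
the job is handed in; nothing more can be done
the job is handed in; nothing more can be done
```

The job is handed in after about 33 s of robot time: the nozzle is snapped into the clip under both jaws, the flap stands open at about 1.65 rad, and the filter plate is held up, upright and still, about 290 mm above the table with a broad face straight across; no verdict came back.

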